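# Swing the filling spout over the tall cup and clamp it

### The arm

A 7-joint arm with a two-finger parallel gripper is mounted at the origin on the work surface; the furniture and walls round the work are solid. World frame = base frame: x ahead of the robot, y to its left, z up, the work surface at z = 0. Lengths are in m, angles in degrees, forces in N, time in s.
With the tool pointing down it reaches from about 0.4 to 0.9 m from the base axis. Payload 5.5 kg.
Tool frame: the origin (TCP) lies between the finger pads; the fingertips stand 22 mm ahead of it and the grasp point (between the pads) lies 3 mm ahead of it; z points along the fingers, y is the line along which they close (so a half turn about z gives the same grasp; the last joint's range is limited). The gripper opens to 92 mm and grips with 3 to 60 N. Pads are 19 mm wide; open, the fingers measure 130 mm over their backs; the gripper's body (75 mm by 190 mm) begins 47 mm behind the grasp point.
Start: joints at [-51.096, 28.699, -24.465, 88.831, 12.651, 65.22, -12.049], TCP at [0.263, 0.595, 0.249] pointing down, gripper open.
Joint ranges: [-164.97, 164.97], [-17.58, 116.51], [-87.97, 89.64], [11.32, 138.91], [-80.73, 260.73], [10.89, 115.49], [-147.41, 147.41]. Speed limits (degrees/s): [147.25, 147.25, 180, 180, 180, 180, 180].

### API

Orientations are given as a 3x3 rotation matrix whose columns are the frame's x, y, z axes.
In Python, from plant import env gives the robot as it stands.
- The arm moves only by the shell command python3 -m inch 'ROWS'. ROWS is JSON, one flat list of numbers, 7 for each row, row after row: the shift along the world's x, y, z in mm, then the turn, a rotation vector about the world's x, y, z in degrees, then the finger opening in mm, from 0 to 91.8. A call has 1 to 20 rows; each row is the pose to reach, as a shift and turn from the pose commanded when the call began; what a row does not reach only later rows make up. A row lasts 1/12 s, in which the tool goes at most 41.7 mm and 7.16 degrees, less where a joint would pass 70% of its speed; a pose out of reach is approached as far as the arm can. A call with a gripper value outside its range is refused whole. The fingers move at their own pace and stop on an object; the grip force is fixed at half the most. Time passes only in rows, so rows that repeat a pose let the fingers close. It gives the time, the measured TCP pose, the force, the opening and the grip force at its end, in the units of the state.
- env.state(): the state, without advancing time (a new reading comes with each control period).
- env.capture(name): name is "scene" or "top" or "wrist"; returns (picture, depth): 480x640x3 uint8, blue, green, red; 480x640 float32, m along the optical axis (not along the pixel's ray), 0 where there is no reading.
- env.calibration(name): a dict with "fx", "fy", "cx", "cy" (pixels), "extrinsics" (4x4, takes a point from camera to world coordinates); the wrist camera has in their place "hand_eye" (4x4, takes a point from camera to tool coordinates, whose origin is the TCP and whose axes are the flange's). Camera axes: x right, y down, z forward; pixel columns grow to the right and rows downward; lengths in m; the calibration is good to about 2 mm. A picture is of the moment at which its call begins: read the wrist's pose just before it. calibration takes no time and is no camera call.
- env.hand_in(): hands the job in; it is judged then, once.
The state is a dict: "clock": time; "qpos": joint angles; "dq": joint speeds; "joint_torque": joint torques, N m; "tool_pos": TCP position; "tcp_rot": TCP orientation; "force": force on the tool from outside, world axes, zero at the start; "moment": the same for the moment, N m; "grip_width": opening from 0.0 (shut) to 1.0 (fully open); "finger_force": force on a finger pad.
Only numpy, scipy, OpenCV 4.12 (cv2) and the standard library are available. Lean on these libraries where they do the work, as an engineer would, in place of code of your own. Each camera call takes 0.05 s, during which the arm holds its last target. There are 200 camera calls.

### The job

Set up the filling stand for the next portion: with a fingertip, push its goose-neck round until the outlet stands over the middle of the tallest of the three steel cups, then push the little clamp lever on top of the post clockwise (seen from above) as far as it will go, leaving the outlet over that cup. Push lightly and do not grip or lift anything; the cups stay where they are.

Things in the scene. Friction and masses are not known exactly. Their poses are not given: they have to be found in the camera images.
- stand: Filling stand of bare steel, fixed to the table: foot 100 mm across, upright post 34 mm thick. Origin: centre of the foot's underside, on the post's vertical axis, at table height; z up. The goose-neck and cups lie round its +x side; a capped stub points along -x at 50 mm height (44 mm from the axis). Neck and clamp lever both turn about the post's axis.
- outlet (a point): Centre of the goose-neck's downward outlet (19 mm collar), 130 mm from the post's axis, 84 mm above the table. The neck swivels 1.2 rad either side of the stand's +x with stiff friction (about 2.5 N at the vertical pipe) and stays where it is left; the clamp does not change that friction.
- neck_pipe (a point): On the neck's vertical end pipe, straight above the outlet, 130 mm from the post's axis, 120 mm above the table. The pipe is 15 mm thick and vertical from the outlet to 150 mm height. From the post the neck runs level at 106 mm height, rises 88 mm out, bends over (top at 171 mm height) and comes down as this pipe.
- clamp_lever (a joint): Angle of the clamp lever about the post's axis, rad: 0 is loose, 1.0 is the stop (clamped); it grows clockwise seen from above. At 0 the lever points 1.75 rad clockwise (to the right) from the stand's +x, at 1.0 it points 2.75 rad clockwise from it. About 3 N at the ball turns it; it stays where it is left.
- lever_ball (a point): Centre of the black 20 mm ball on the clamp lever's end, 64 mm from the post's axis and 151 mm above the table; from it a 10 mm rod slopes down to the hub on top of the post, whose cap ends at 142 mm height.
- tall_cup: The tallest steel portion cup, 60 mm across and 72 mm high, open, loose (90 g). Origin: centre of its underside. The three cups stand at about 130 mm from the post's axis; which is where varies. A capping press 580 mm tall stands fixed to the left of them, over x 0.37 to 0.57 m, y 0.04 to 0.22 m from the robot base: swing round it.
- wide_cup: Steel portion cup 62 mm across and 55 mm high, loose. Origin: centre of its underside. Leave it alone.
- small_cup: Steel portion cup 56 mm across and 50 mm high, loose. Origin: centre of its underside. Leave it alone.

How it is judged (in metres and radians):
On the way, in this order (a step that is already met when the one before it is completed fails the run):
1. the outlet stands over the tall cup, the clamp lever still loose (horizontal distance between outlet and tall_cup below 0.016 m and value of joint clamp_lever below 0.5 rad), for 0.2 s.
2. the clamp lever is at its stop with the outlet still over the tall cup (horizontal distance between outlet and tall_cup below 0.016 m and value of joint clamp_lever above 0.93 rad), for 0.2 s.
At the end, for the whole second after the job is handed in: The outlet's centre is within 16 mm, level, of the tall cup's centre; the clamp lever is turned to at least 0.93 of its 1.0 rad; the three cups stand upright, at rest, within 15 mm of where they stood (all of step 2 and distance of each of tall_cup, wide_cup, small_cup from where it was at the start of the episode below 0.015 m and angle between each of tall_cup, wide_cup, small_cup's own z axis and vertical below 0.1 rad and linear speed of each of tall_cup, wide_cup, small_cup below 0.02 m/s); the robot touches nothing.
It fails at once if a cup is moved by more than 15 mm (distance of any of tall_cup, wide_cup, small_cup from where it was at the start of the episode above 0.015 m).
It fails at once if a cup is lifted or tipped (height (world z) of any of tall_cup, wide_cup, small_cup above 0.008 m or angle between any of tall_cup, wide_cup, small_cup's own z axis and vertical above 0.2 rad).
It fails at once if the neck or the lever is gripped or forced (fingers load the stand with more than 35 N) (contact force between the fingers and stand above 35 N).
It also fails if it takes over 54 s, if anything falls off the work surface, if the arm or the gripper's body presses on something with over 40 N, if the wrist force passes 120 N, or if a joint passes its speed limit or range.

## Working session

There is one attempt and no reset: what is moved stays moved. The work goes in short steps, Python scripts to look and compute and a shell command to move; the robot and the scene stay as the last step left them, time stands still between calls to the robot, and variables do not carry over. Pictures are saved under pics/ and viewed, at most 10 in all, crops included, and the job is handed in when it is done.

```bash
mkdir -p pics
cat > h.py <<'E'
import numpy as np, cv2
from plant import env
def cloud(name):
    s=env.state(); im,d=env.capture(name); c=env.calibration(name)
    v,u=np.mgrid[:480,:640]
    P=np.stack([(u-c['cx'])/c['fx']*d,(v-c['cy'])/c['fy']*d,d],-1)
    if 'extrinsics' in c: T=np.array(c['extrinsics'])
    else:
        T=np.eye(4);T[:3,:3]=s['tcp_rot'];T[:3,3]=s['tool_pos'];T=T@np.array(c['hand_eye'])
    W=P@T[:3,:3].T+T[:3,3]; W[d==0]=np.nan
    return im,d,W,T,c
def ray(T,c,u,v,z):
    r=T[:3,:3]@np.array([(u-c['cx'])/c['fx'],(v-c['cy'])/c['fy'],1]); return T[:3,3]+r*(z-T[2,3])/r[2]
E
python3 - <<'E'
from h import *
for n in ('top','scene'):
    im,d,W,T,c=cloud(n); cv2.imwrite(f'pics/{n}0.png',im); np.save(f'{n}.npy',W)
    print(n,T[:3,3].round(3),T[:3,:3].round(2).tolist(),c['fx'])
print(env.state())
E
```

```text
top [ 0.305 -0.233  0.96 ] [[-0.0, -0.98, 0.18], [-1.0, 0.01, 0.01], [-0.01, -0.18, -0.98]] 601.321727962934
scene [-0.066 -0.688  0.579] [[0.67, -0.43, 0.61], [-0.74, -0.38, 0.55], [-0.01, -0.82, -0.57]] 475.33478555221285
{'clock': 0.1, 'qpos': array([-51.09706066,  28.74881246, -24.45354787,  88.88547101,
        12.65025388,  65.22014007, -12.04926956]), 'dq': array([-0.16459109, -0.06200249, -0.02658748, -0.09034735,  0.02210957,
       -0.02938924,  0.03700499]), 'joint_torque': array([-1.14482775e-02, -5.67865884e+01, -5.83881319e+00, -2.79911149e+01,
       -6.90861885e-02,  2.41330446e-02,  3.60685203e-05]), 'tool_pos': array([0.26233957, 0.59405549, 0.24777687]), 'tcp_rot': array([[-9.14813013e-01,  4.03876900e-01, -7.74802274e-04],
       [ 4.03877637e-01,  9.14811632e-01, -1.59101753e-03],
       [ 6.62229041e-05, -1.76840886e-03, -9.99998434e-01]]), 'force': array([-0.97566144,  0.49078336, -0.75441886]), 'moment': array([-0.01826926, -0.00590899,  0.02788866]), 'finger_force': 0.0, 'grip_width': 1.001394692869699}
```

View pics/top0.png

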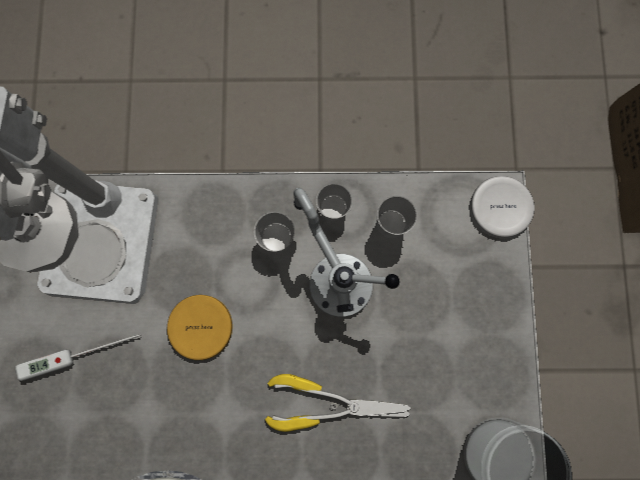

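View pics/scene0.png

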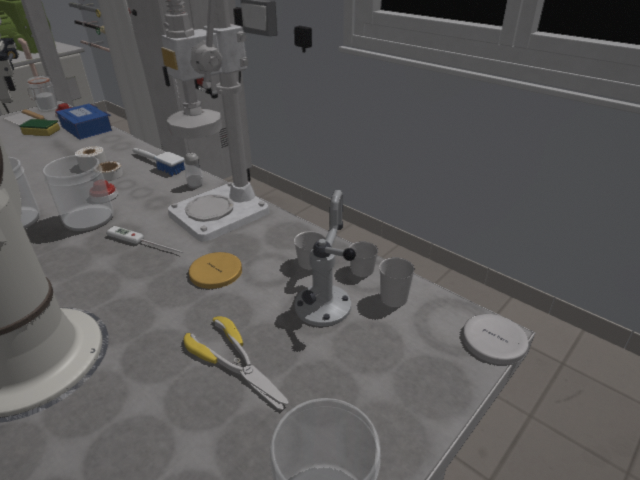

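The top view (image up is +x, right is −y) shows the post at (342,278), the lever ball at (392,281) and the neck end at about (302,198). The cups are at (275,232), (333,203) and (397,216). In the scene view the right-hand cup (396,283) looks tallest. I'll check that with depth.

Run:
```python
from h import *
W=np.load('top.npy'); S=np.load('scene.npy')
c=env.calibration('top');T=np.array(c['extrinsics'])
im=cv2.imread('pics/top0.png')
for n,(u,v) in dict(L=(275,232),M=(333,203),R=(397,216)).items():
    w=W[v-28:v+28,u-28:u+28].reshape(-1,3); w=w[(w[:,2]>.03)&(w[:,2]<.085)]
    h=np.nanpercentile(w[:,2],[50,90,98]); r=w[w[:,2]>h[2]-.012]
    print(n,h.round(3),len(r)); 
    (x,y),R=cv2.minEnclosingCircle(r[:,:2].astype(np.float32)); print('  rim circle',round(x,3),round(y,3),round(R,4))
for n,(u,v) in dict(L=(310,250),M=(363,259),R=(396,283)).items():
    w=S[v-25:v+25,u-18:u+18].reshape(-1,3); w=w[(w[:,2]>.03)&(w[:,2]<.085)&(w[:,0]>.4)]
    print('scene',n,np.nanpercentile(w[:,2],[90,98]).round(3),np.nanmedian(w,0).round(3))
# ball: dark blob
g=im.max(2); m=(g<45).astype(np.uint8); k,l,st,ce=cv2.connectedComponentsWithStats(m[265:297,375:410]); 
for i in range(1,k): 
    if st[i,4]>60: u,v=ce[i]+[375,265]; print('ball',u,v,st[i],ray(T,c,u,v,.151).round(4), W[int(v),int(u)].round(3))
print('post cap',ray(T,c,342.5,277,.142).round(4), W[277,342].round(3))
# foot: points at z~ low around post
n=W[165:300,285:350].reshape(-1,3); n=n[n[:,2]>.14]; n=n[n[:,2]<.19]; far=n[n[:,0]>n[:,0].max()-.02]; print('neck far', far.mean(0).round(3), far[:,0].max().round(3), n[:,2].max().round(3))
print('neck end pix',ray(T,c,302,198,.16).round(4))
cv2.imwrite('pics/crop.png',cv2.resize(im[165:325,240:430],None,fx=4,fy=3.75*1.0,interpolation=cv2.INTER_CUBIC))
```

```text
L [0.049 0.057 0.058] 224
  rim circle 0.472 -0.164 0.0312
M [0.046 0.051 0.053] 205
  rim circle 0.52 -0.256 0.0285
R [0.056 0.072 0.074] 235
  rim circle 0.493 -0.35 0.0304
scene L [0.054 0.055] [ 0.479 -0.15   0.045]
scene M [0.049 0.068] [ 0.527 -0.26   0.041]
scene R [0.069 0.072] [ 0.494 -0.349  0.054]
ball 391.71875 280.96875 [ 10   9  14  15 160] [ 0.385  -0.3311  0.151 ] [ 0.385 -0.329  0.163]
post cap [ 0.3916 -0.2653  0.142 ] [ 0.392 -0.265  0.143]
neck far [ 0.502 -0.207  0.166] 0.513 0.174
neck end pix [ 0.4982 -0.2107  0.16  ]
```

View pics/crop.png

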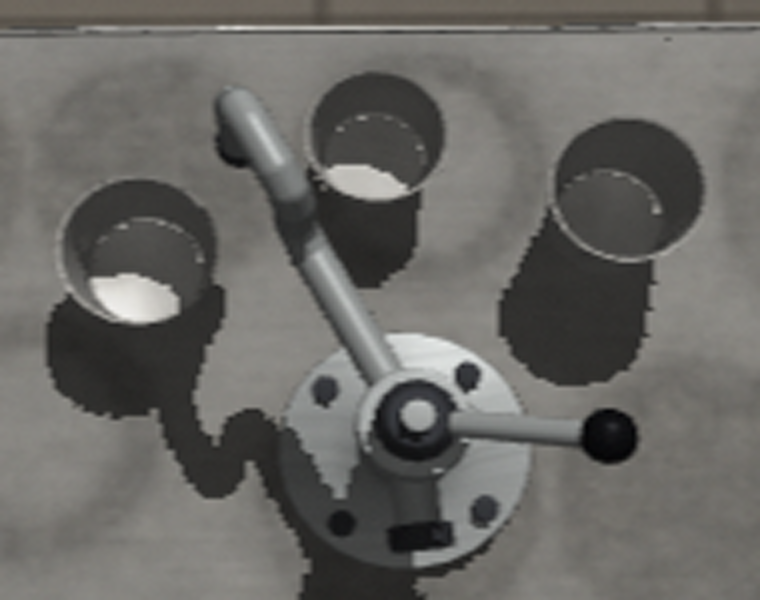

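The heights settle it: the right cup is the tall one (rim 0.073 m), at (0.493,−0.350). The post is at (0.392,−0.265), which puts the cup at r=0.132, as it should be. The ball sits at r=0.066, −96°, and the neck at about +27°. The neck has to turn clockwise to about −40°. First I'll raise the tool over the press height with the fingers shut.

```bash
python3 -m inch '[0,0,200,0,0,0,0, 0,0,440,0,0,0,0, 0,0,440,0,0,0,0, 0,0,440,0,0,0,0, 0,0,440,0,0,0,0, 0,0,440,0,0,0,0, 0,0,440,0,0,0,0, 0,0,440,0,0,0,0, 0,0,440,0,0,0,0, 0,0,440,0,0,0,0, 0,0,440,0,0,0,0, 0,0,440,0,0,0,0, 0,0,440,0,0,0,0]'; python3 -c "
from plant import env;print(env.state()['qpos'].round(1))"
```

```text
clock: 1.18
tool_pos: [0.2602, 0.588, 0.6759]
tcp_rot: [[-0.914, 0.405, 0.011], [0.405, 0.914, 0.021], [-0.002, 0.024, -1.0]]
force: [-0.7, -0.9, -0.0]
grip_width: 0.103
finger_force: 0.0
[-7.350e+01  2.520e+01  1.070e+01  3.830e+01 -5.000e+00  1.155e+02
  1.000e-01]
```

```bash
python3 -m inch '[0,0,-40,0,0,0,0, -15,-40,-40,0,0,0,0, -30,-80,-40,0,0,0,0, -50,-120,-40,0,0,0,0, -60,-150,-40,0,0,0,0,-60,-150,-40,0,0,0,0,-60,-150,-40,0,0,0,0]'; python3 -c "
from plant import env;print(env.state()['qpos'].round(1))"
```

```text
clock: 1.77
tool_pos: [0.1991, 0.4364, 0.6354]
tcp_rot: [[-0.915, 0.404, 0.009], [0.404, 0.915, 0.022], [0.001, 0.023, -1.0]]
force: [-0.2, 0.5, -0.1]
grip_width: 0.001
finger_force: 0.0
[-76.9   1.7   8.6  72.9  -0.3 104.1  -2.2]
```

```bash
python3 -m inch '[20,-20,15,0,0,-4,0, 40,-38,15,0,0,-7,0, 65,-59,15,0,0,-10,0, 65,-59,15,0,0,-10,0, 65,-59,15,0,0,-10,0]'; python3 -c "
from plant import env;print(env.state()['qpos'].round(1))"
```

```text
clock: 2.18
tool_pos: [0.2666, 0.3791, 0.6486]
tcp_rot: [[-0.829, 0.56, 0.011], [0.56, 0.828, 0.016], [-0.0, 0.02, -1.0]]
force: [-1.0, 1.7, 0.0]
grip_width: 0.006
finger_force: 0.0
[-71.8   0.3  13.7  72.7  -0.  105.9  -2.2]
```

```bash
python3 -m inch '[23,-22,0,0,0,-1,0, 48,-43,0,0,0,-3,0, 70,-65,0,0,0,-4,0, 91,-90,0,0,0,-6,0, 111,-115,0,0,0,-7,0, 128,-142,0,0,0,-9,0, 144,-170,0,0,0,-10,0, 157,-199,0,0,0,-12,0, 169,-229,0,0,0,-13,0, 178,-260,0,0,0,-15,0, 186,-291,0,0,0,-16,0, 191,-323,0,0,0,-18,0, 193,-355,0,0,0,-19,0, 194,-387,0,0,0,-20,0, 192,-419,0,0,0,-22,0, 188,-451,0,0,0,-23,0, 182,-482,0,0,0,-25,0, 174,-513,0,0,0,-26,0, 166,-536,0,0,0,-27,0, 166,-536,0,0,0,-27,0]'; python3 -c "
from plant import env;print(env.state()['qpos'].round(1))"
```

```text
clock: 3.85
tool_pos: [0.4294, -0.1613, 0.6494]
tcp_rot: [[-0.481, 0.877, 0.018], [0.877, 0.481, 0.008], [-0.002, 0.02, -1.0]]
force: [-0.7, 0.5, -0.1]
grip_width: 0.003
finger_force: 0.0
[-35.5  -1.6  52.2  73.8   0.6 106.3  45.6]
```

Run:
```python
from h import *
im,d,W,T,c=cloud('wrist'); cv2.imwrite('pics/w1.png',im); np.save('w1.npy',W)
print(T.round(3)); print(np.array(c['hand_eye']).round(3))
# ball, cup
ok=np.isfinite(W[...,2])
for n,ctr in dict(L=(.472,-.164),M=(.52,-.256),R=(.493,-.35)).items():
    m=ok&(np.hypot(W[...,0]-ctr[0],W[...,1]-ctr[1])<.04)&(W[...,2]>.03)&(W[...,2]<.085); w=W[m]
    if len(w)>50: h=np.percentile(w[:,2],98); r=w[w[:,2]>h-.008]; print(n,h.round(3),[np.round(q,4) for q in cv2.minEnclosingCircle(r[:,:2].astype(np.float32))])
m=ok&(W[...,2]>.145)&(W[...,2]<.2)&(W[...,0]>.3)&(W[...,0]<.6)&(W[...,1]<-.1)
v,u=np.nonzero(m); w=W[m]; print(len(w), w.min(0) if len(w) else '')
hi=w[w[:,2]>.158]; print('hi',hi.mean(0).round(3),hi.min(0).round(3),hi.max(0).round(3))
```

```text
[[ 0.876  0.463  0.135  0.396]
 [ 0.482 -0.851 -0.207 -0.106]
 [ 0.019  0.247 -0.969  0.785]
 [ 0.     0.     0.     1.   ]]
[[ 0.001 -0.97  -0.245  0.064]
 [ 1.     0.001 -0.001  0.   ]
 [ 0.001 -0.245  0.97  -0.136]
 [ 0.     0.     0.     1.   ]]
L 0.056 [array([ 0.473 , -0.1666]), np.float64(0.0311)]
M 0.052 [array([ 0.5217, -0.259 ]), np.float64(0.0282)]
R 0.073 [array([ 0.4825, -0.3302]), np.float64(0.0161)]
558 [ 0.37706606 -0.34095043  0.1451327 ]
hi [ 0.473 -0.235  0.166] [ 0.379 -0.338  0.158] [ 0.514 -0.201  0.173]
```

View pics/w1.png

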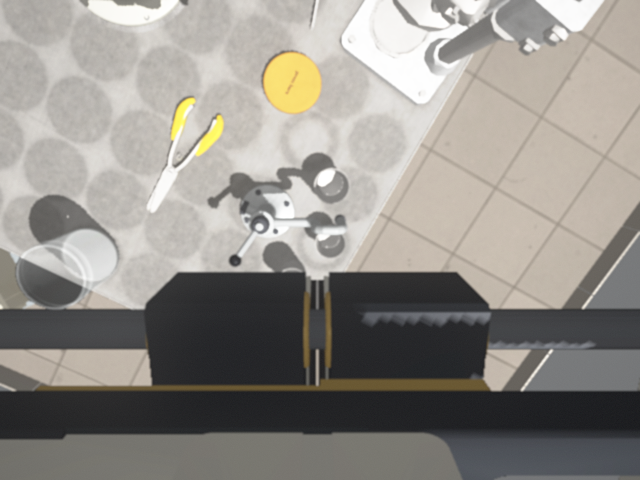

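The wrist view agrees with the top view: post at (262,222), neck end at about (330,228), ball at (235,261), and the cup positions match. Next I descend to the left (counter-clockwise side) of the vertical pipe, with the tip at 122 mm, above all the cups.

```bash
python3 -m inch '[8,0,-40,0,0,-2,0, 20,0,-80,0,0,-2,0, 36,0,-120,0,0,-2,0, 56,0,-160,0,0,-2,0, 56,0,-200,0,0,-2,0, 56,0,-240,0,0,-2,0, 56,0,-280,0,0,-2,0, 56,0,-320,0,0,-2,0, 56,0,-360,0,0,-2,0, 56,0,-400,0,0,-2,0, 56,0,-430,0,0,-2,0, 56,0,-460,0,0,-2,0, 56,0,-480,0,0,-2,0, 56,0,-495,0,0,-2,0, 56,0,-505,0,0,-2,0, 56,0,-505,0,0,-2,0, 56,0,-505,0,0,-2,0]'
python3 - <<'E'
from h import *
s=env.state(); print(s['qpos'].round(1))
p0=s['tool_pos']*1000
C=np.array([392,-265])
for t in list(range(27,-41,-4))+[-40.5]:
    a=np.radians(t); q=C+130*np.array([np.cos(a),np.sin(a)])+17*np.array([-np.sin(a),np.cos(a)])
    print(t,(q-p0[:2]).round(0),(t-27))
im,d,W,T,c=cloud('top'); cv2.imwrite('pics/top1.png',im[150:330,200:450].repeat(3,0).repeat(3,1))
E
```

```text
clock: 5.32
tool_pos: [0.487, -0.1559, 0.1433]
tcp_rot: [[-0.458, 0.889, 0.016], [0.889, 0.458, 0.009], [0.001, 0.019, -1.0]]
force: [-0.2, -0.7, 0.2]
grip_width: 0.007
finger_force: 0.0
[-20.9  26.1  44.6 116.2 -26.3  46.9  66.4]
27 [ 13. -35.] 0
23 [ 18. -43.] -4
19 [ 22. -51.] -8
15 [ 26. -59.] -12
11 [ 29. -68.] -16
7 [ 32. -76.] -20
3 [ 34. -85.] -24
-1 [ 35. -94.] -28
-5 [  36. -104.] -32
-9 [  36. -113.] -36
-13 [  35. -122.] -40
-17 [  34. -131.] -44
-21 [  32. -140.] -48
-25 [  30. -149.] -52
-29 [  27. -157.] -56
-33 [  23. -166.] -60
-37 [  19. -174.] -64
-40.5 [  15. -181.] -67.5
```

View pics/top1.png

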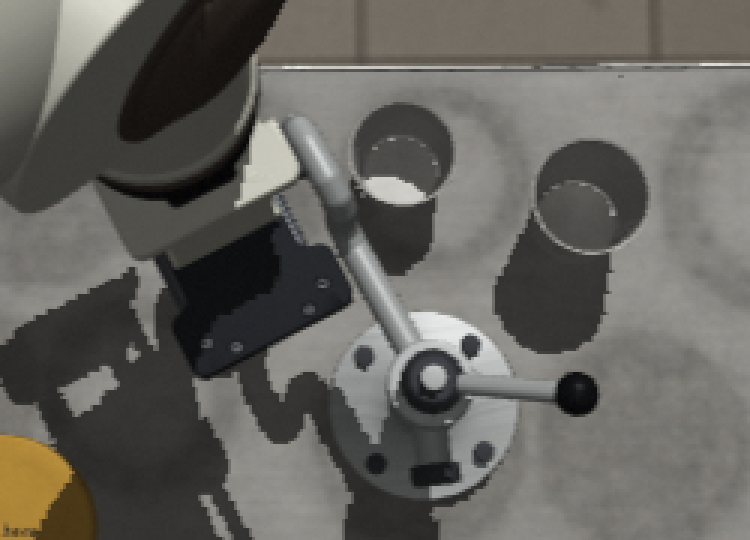

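The body clears the neck bend at (330,170) and the cups. I'll push along the arc in about 2° rows.

```bash
python3 -m inch '[4,-10,0,0,0,0,0, 7,-20,0,0,0,0,0, 10,-28,0,0,0,0,0, 13,-35,0,0,0,0,0, 15,-39,0,0,0,-2,0, 18,-43,0,0,0,-4,0, 20,-47,0,0,0,-6,0, 22,-51,0,0,0,-8,0, 24,-55,0,0,0,-10,0, 26,-59,0,0,0,-12,0, 28,-63,0,0,0,-14,0, 29,-68,0,0,0,-16,0, 31,-72,0,0,0,-18,0, 32,-76,0,0,0,-20,0, 33,-81,0,0,0,-22,0, 34,-85,0,0,0,-24,0, 35,-90,0,0,0,-26,0, 35,-94,0,0,0,-28,0, 35,-94,0,0,0,-28,0]'
python3 - <<'E'
from h import *
p0=env.state()['tool_pos']*1000
C=np.array([392,-265])
for t in list(range(-1,-41,-2))+[-40.5]:
    a=np.radians(t); q=C+130*np.array([np.cos(a),np.sin(a)])+17*np.array([-np.sin(a),np.cos(a)])
    print(t,(q-p0[:2]).round(0),t+1)
im,d,W,T,c=cloud('top'); cv2.imwrite('pics/top2.png',im[150:330,200:450].repeat(3,0).repeat(3,1))
E
```

```text
clock: 6.95
tool_pos: [0.5218, -0.2521, 0.1441]
tcp_rot: [[0.018, 1.0, 0.021], [1.0, -0.018, -0.002], [-0.001, 0.021, -1.0]]
force: [1.0, 1.2, -0.2]
grip_width: 0.003
finger_force: 0.4
-1 [0. 2.] 0
-3 [ 1. -3.] -2
-5 [ 1. -7.] -4
-7 [  1. -12.] -6
-9 [  1. -16.] -8
-11 [  1. -21.] -10
-13 [  1. -26.] -12
-15 [  0. -30.] -14
-17 [ -1. -35.] -16
-19 [ -1. -39.] -18
-21 [ -2. -44.] -20
-23 [ -4. -48.] -22
-25 [ -5. -52.] -24
-27 [ -6. -57.] -26
-29 [ -8. -61.] -28
-31 [-10. -65.] -30
-33 [-12. -69.] -32
-35 [-14. -74.] -34
-37 [-16. -78.] -36
-39 [-18. -81.] -38
-40.5 [-20. -84.] -39.5
```

View pics/top2.png

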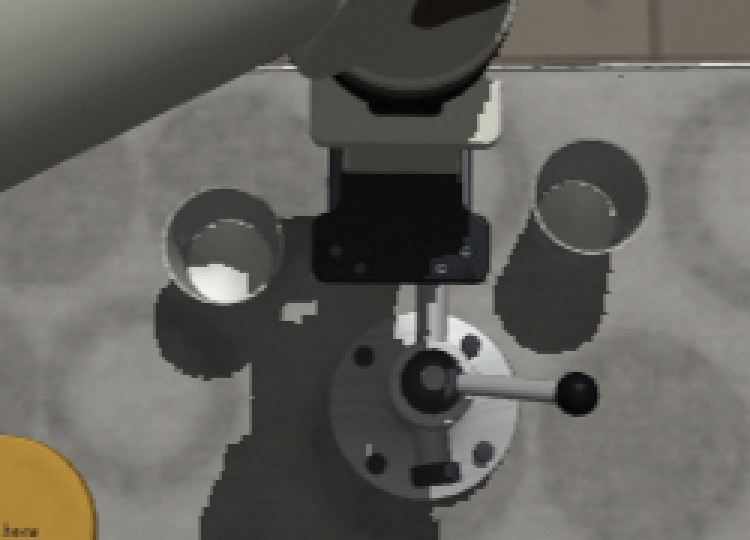

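The neck follows: it now points straight up in the picture at column 433, the post's column. I'll push on to about −35°, then measure.

```bash
python3 -m inch '[1,-3,0,0,0,-2,0, 1,-7,0,0,0,-4,0, 1,-12,0,0,0,-6,0, 1,-16,0,0,0,-8,0, 1,-21,0,0,0,-10,0, 1,-26,0,0,0,-12,0, 0,-30,0,0,0,-14,0, -1,-35,0,0,0,-16,0, -1,-39,0,0,0,-18,0, -2,-44,0,0,0,-20,0, -4,-48,0,0,0,-22,0, -5,-52,0,0,0,-24,0, -6,-57,0,0,0,-26,0, -8,-61,0,0,0,-28,0, -10,-65,0,0,0,-30,0, -12,-69,0,0,0,-32,0, -14,-74,0,0,0,-34,0, -14,-74,0,0,0,-34,0]'
python3 - <<'E'
from h import *
p0=env.state()['tool_pos']*1000
print(env.state()['qpos'].round(1),np.degrees(np.arctan2(*env.state()['tcp_rot'][[1,0],1])))
C=np.array([392,-265])
for t in (-35,-37,-39,-40,-41):
    a=np.radians(t); q=C+130*np.array([np.cos(a),np.sin(a)])+17*np.array([-np.sin(a),np.cos(a)])
    print(t,(q-p0[:2]).round(1))
W=np.concatenate([cloud(n)[2].reshape(-1,3) for n in ('top','scene')])
r=np.hypot(*(W[:,:2]-[.392,-.265]).T); m=(r>.03)&(r<.085)&(W[:,2]>.095)&(W[:,2]<.12)&(W[:,0]>.40)
d=W[m,:2]-[.392,-.265]; print(m.sum(),np.degrees(np.median(np.arctan2(d[:,1],d[:,0]))))
im,d,W,T,c=cloud('top'); cv2.imwrite('pics/top3.png',im[150:330,200:450].repeat(3,0).repeat(3,1))
E
```

```text
clock: 8.5
tool_pos: [0.5068, -0.3263, 0.1441]
tcp_rot: [[0.574, 0.818, 0.016], [0.819, -0.574, -0.013], [-0.001, 0.021, -1.0]]
force: [1.5, 0.7, 0.7]
grip_width: 0.003
finger_force: 0.5
[ -9.9  40.9  56.8 103.9 -40.8  56.9  28.6] -35.061009344187276
-35 [1.4 0.6]
-37 [-0.8 -3.4]
-39 [-3.1 -7.3]
-40 [-4.3 -9.3]
-41 [ -5.6 -11.2]
314 -39.93020432817678
```

View pics/top3.png

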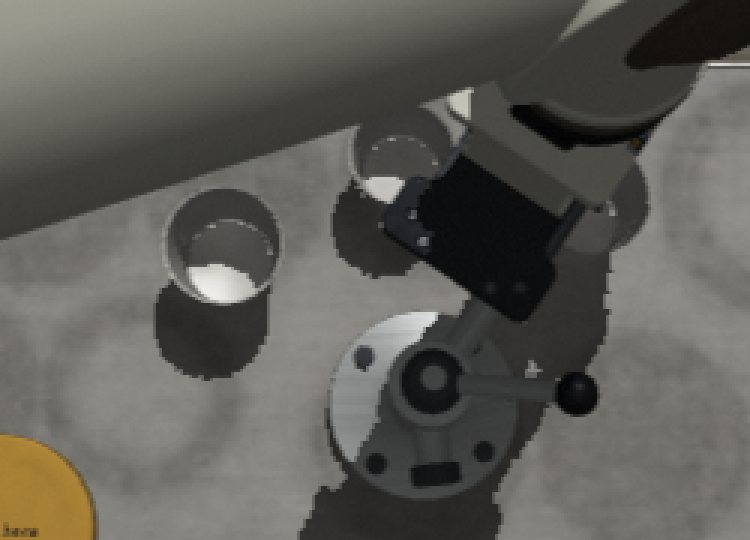

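```bash
python3 -m inch '[5,7,0,0,0,0,0, 11,16,0,0,0,0,0, 22,32,0,0,0,0,0, 28,42,0,0,0,0,0, 28,65,0,0,0,0,0, 28,90,0,0,0,0,0, 28,90,0,0,0,0,0]'
python3 - <<'E'
from h import *
for n,b in (('scene',(220,150,470,330)),('top',(260,160,430,300))):
    im,d,W,T,c=cloud(n); x0,y0,x1,y1=b; cv2.imwrite(f'pics/{n}4.png',cv2.resize(im[y0:y1,x0:x1],None,fx=3,fy=3,interpolation=cv2.INTER_CUBIC)); np.save(n+'4.npy',W)
    w=W.reshape(-1,3); r=np.hypot(*(w[:,:2]-[.392,-.265]).T)
    for lo,hi,za,zb in ((.03,.085,.095,.12),(.09,.135,.158,.19),(.12,.15,.1,.15)):
        m=(r>lo)&(r<hi)&(w[:,2]>za)&(w[:,2]<zb)&(w[:,0]>.40); q=w[m,:2]-[.392,-.265]
        if m.sum(): a=np.degrees(np.arctan2(q[:,1],q[:,0])); print(n,m.sum(),np.percentile(a,[5,50,95]).round(1),np.median(w[m],0).round(3))
E
```

```text
clock: 9.23
tool_pos: [0.5371, -0.2276, 0.1427]
tcp_rot: [[0.565, 0.825, 0.015], [0.825, -0.565, -0.006], [0.003, 0.016, -1.0]]
force: [-0.5, 0.5, -0.7]
grip_width: 0.003
finger_force: 0.0
scene 176 [-48.4 -40.8 -34.8] [ 0.446 -0.31   0.11 ]
scene 301 [-40.6 -38.   21.8] [ 0.483 -0.33   0.166]
scene 442 [-39.7 -36.2  17.5] [ 0.501 -0.339  0.134]
top 399 [-44.8 -37.  -29.1] [ 0.437 -0.299  0.113]
top 346 [-40.1 -36.6 -33. ] [ 0.481 -0.33   0.169]
top 7 [-39.7 -39.5 -39.4] [ 0.493 -0.348  0.113]
```

View pics/scene4.png

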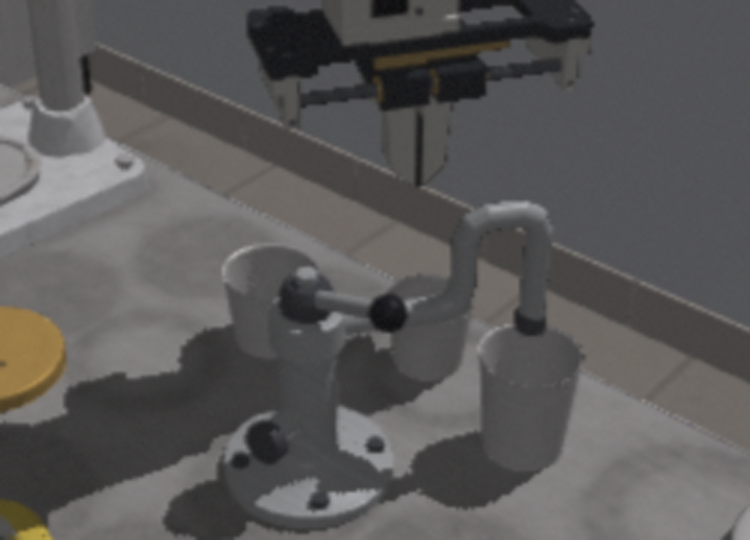

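View pics/top4.png

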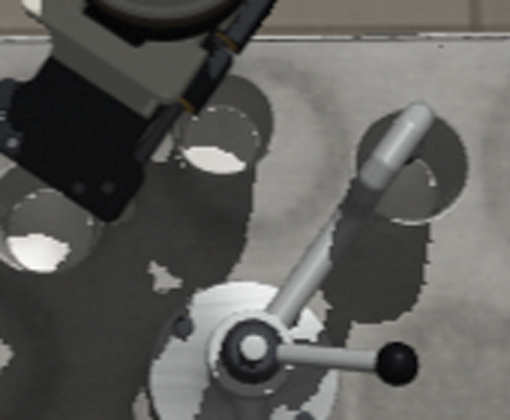

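The scene view shows the outlet ring (530,322) over the rim of the tall cup, slightly on its left. The top view agrees: the neck is at about −36.7° and needs another 3.4° or so. I'll return close to contact and read the true pose there.

```bash
python3 -m inch '[0,-24,0,0,0,0,0, 0,-48,0,0,0,-2,0, -9,-65,0,0,0,-3,0, -16,-77,0,0,0,-3,0, -16,-77,0,0,0,-3,0, -16,-77,0,0,0,-3,0, -16,-77,0,0,0,-3,0]'
```

```text
clock: 9.92
tool_pos: [0.52, -0.3109, 0.1437]
tcp_rot: [[0.613, 0.79, 0.016], [0.79, -0.613, -0.011], [0.001, 0.019, -1.0]]
force: [-0.3, 0.4, 0.3]
grip_width: 0.0
finger_force: 0.0
```

```bash
python3 -m inch '[-4,-5,0,0,0,0,0, -8,-10,0,0,0,0,0, -11,-14,0,0,0,0,0, -14,-18,0,0,0,0,0, -16,-20,0,0,0,0,0, -17,-22,0,0,0,0,0, -17,-22,0,0,0,0,0,-17,-22,0,0,0,0,0]'
```

```text
clock: 10.58
tool_pos: [0.5027, -0.3338, 0.144]
tcp_rot: [[0.613, 0.79, 0.016], [0.79, -0.613, -0.012], [0.0, 0.02, -1.0]]
force: [0.8, 1.1, 0.7]
grip_width: 0.006
finger_force: 0.7
```

```bash
python3 -m inch '[5,6,0,0,0,0,0, 12,15,0,0,0,0,0, 22,28,0,0,0,0,0, 26,32,30,0,0,0,0, 26,32,65,0,0,0,0, 26,32,100,0,0,0,0, 22,30,135,0,0,-5,0, 10,26,150,0,0,-10,0, -5,20,150,0,0,-16,0, -20,15,150,0,0,-22,0, -35,10,150,0,0,-28,0, -50,8,150,0,0,-34,0, -65,5,150,0,0,-40,0, -75,2,150,0,0,-46,0, -85,-1,150,0,0,-52,0, -85,-1,150,0,0,-58,0, -85,-1,150,0,0,-58,0, -85,-1,150,0,0,-58,0]'
python3 - <<'E'
from h import *
print(env.state()['qpos'].round(1))
for n,b in (('scene',(220,150,470,330)),('top',(260,160,430,300))):
    im,d,W,T,c=cloud(n); x0,y0,x1,y1=b; cv2.imwrite(f'pics/{n}5.png',cv2.resize(im[y0:y1,x0:x1],None,fx=3,fy=3,interpolation=cv2.INTER_CUBIC))
    w=W.reshape(-1,3); r=np.hypot(*(w[:,:2]-[.392,-.265]).T)
    for lo,hi,za,zb in ((.03,.085,.095,.12),(.09,.135,.158,.19),(.12,.15,.1,.15)):
        m=(r>lo)&(r<hi)&(w[:,2]>za)&(w[:,2]<zb)&(w[:,0]>.40); q=w[m,:2]-[.392,-.265]
        if m.sum(): a=np.degrees(np.arctan2(q[:,1],q[:,0])); print(n,m.sum(),np.percentile(a,[5,50,95]).round(1),np.median(w[m],0).round(3))
E
```

```text
clock: 12.08
tool_pos: [0.4183, -0.3341, 0.2937]
tcp_rot: [[0.995, -0.097, -0.003], [-0.097, -0.995, -0.02], [-0.001, 0.021, -1.0]]
force: [-0.1, 0.6, 0.1]
grip_width: 0.004
finger_force: 0.0
[-23.7  36.8  84.8 105.2 -37.6  73.8 -24.3]
scene 189 [-51.8 -44.8 -38.8] [ 0.441 -0.313  0.11 ]
scene 229 [-44.7 -42.8 -39.6] [ 0.474 -0.34   0.166]
scene 230 [-43.8 -42.8 -40.6] [ 0.487 -0.354  0.125]
top 104 [-51.2 -43.4 -30.7] [ 0.42  -0.29   0.113]
```

View pics/scene5.png

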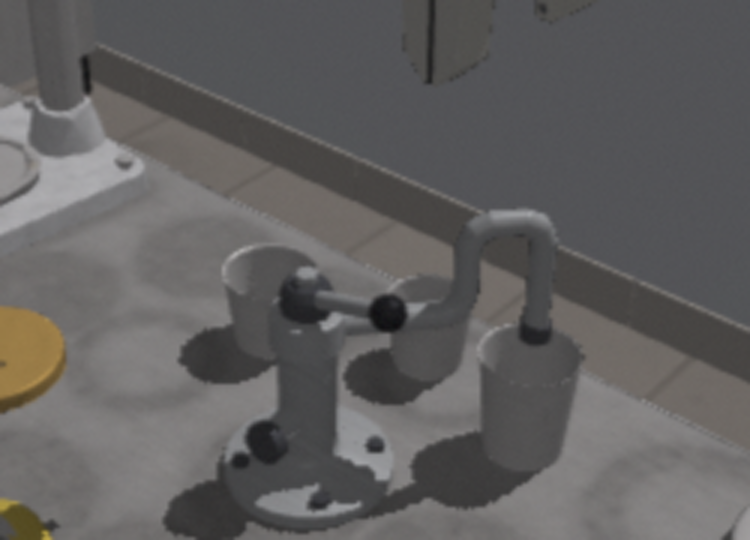

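The outlet ring (536,330) is now centred over the tall cup, and the neck angle by depth difference is about −41° (target −40). Next I descend beside the ball, watching j3, which is near its limit.

```bash
python3 -m inch '[0,0,-25,0,0,0,0, 0,0,-50,0,0,0,0, 0,0,-75,0,0,0,0, 0,0,-95,0,0,0,0, 0,0,-110,0,0,0,0, 0,0,-120,0,0,0,0, 0,0,-126,0,0,0,0, 0,0,-126,0,0,0,0, 0,0,-126,0,0,0,0]'
python3 - <<'E'
from h import *
s=env.state();print(s['qpos'].round(1)); p0=s['tool_pos']*1000
C=np.array([392,-265])
for t in range(-96,-157,-4):
    a=np.radians(t); q=C+64*np.array([np.cos(a),np.sin(a)])+19.5*np.array([-np.sin(a),np.cos(a)])
    print(t,(q-p0[:2]).round(0),t+96)
E
```

```text
clock: 12.93
tool_pos: [0.418, -0.3351, 0.1684]
tcp_rot: [[0.995, -0.101, -0.002], [-0.101, -0.995, -0.021], [0.0, 0.021, -1.0]]
force: [-0.7, -0.8, 0.5]
grip_width: 0.003
finger_force: 0.0
[-17.   42.9  73.6 112.3 -46.8  61.8 -18.6]
-96 [-13.   4.] 0
-100 [-18.   4.] -4
-104 [-23.   3.] -8
-108 [-27.   3.] -12
-112 [-32.   3.] -16
-116 [-37.   4.] -20
-120 [-41.   5.] -24
-124 [-46.   6.] -28
-128 [-50.   8.] -32
-132 [-54.   9.] -36
-136 [-58.  12.] -40
-140 [-62.  14.] -44
-144 [-66.  17.] -48
-148 [-70.  20.] -52
-152 [-73.  23.] -56
-156 [-77.  26.] -60
```

```bash
python3 -m inch '[-5,2,0,0,0,0,0, -9,3,0,0,0,0,0, -13,4,0,0,0,0,0, -16,4,0,0,0,-2,0, -18,4,0,0,0,-4,0, -20,4,0,0,0,-6,0, -23,3,0,0,0,-8,0, -27,3,0,0,0,-12,0, -32,3,0,0,0,-16,0, -37,4,0,0,0,-20,0, -41,5,0,0,0,-24,0, -46,6,0,0,0,-28,0, -46,6,0,0,0,-28,0, -46,6,0,0,0,-28,0]'
python3 - <<'E'
from h import *
s=env.state();print(s['qpos'].round(1)); p0=s['tool_pos']*1000
W=cloud('scene')[2].reshape(-1,3); im=None
m=(W[:,2]>.146)&(W[:,2]<.165)&(np.hypot(W[:,0]-.392,W[:,1]+.265)<.08)&(np.hypot(W[:,0]-.392,W[:,1]+.265)>.04)&(W[:,0]<.40)
print(m.sum(),np.median(W[m],0))
C=np.array([392,-265])
for t in range(-124,-159,-4):
    a=np.radians(t); q=C+64*np.array([np.cos(a),np.sin(a)])+19.5*np.array([-np.sin(a),np.cos(a)])
    print(t,(q-p0[:2]).round(0),t+124)
E
```

```text
clock: 14.1
tool_pos: [0.3717, -0.3287, 0.1682]
tcp_rot: [[0.832, -0.555, -0.011], [-0.555, -0.832, -0.017], [0.0, 0.02, -1.0]]
force: [1.1, 0.4, 0.6]
grip_width: 0.003
finger_force: 0.7
[-19.6  46.1  81.1 117.2 -50.7  64.5 -38.7]
140 [ 0.35015147 -0.32072832  0.15440564]
-124 [ 1. -0.] 0
-128 [-4.  1.] -4
-132 [-8.  3.] -8
-136 [-12.   5.] -12
-140 [-16.   8.] -16
-144 [-20.  10.] -20
-148 [-24.  13.] -24
-152 [-27.  16.] -28
-156 [-30.  20.] -32
```

```bash
python3 -m inch '[-2,0,0,0,0,-2,0, -5,1,0,0,0,-4,0, -7,2,0,0,0,-6,0, -9,3,0,0,0,-8,0, -11,4,0,0,0,-10,0, -13,5,0,0,0,-12,0, -15,6,0,0,0,-14,0, -17,8,0,0,0,-16,0, -19,9,0,0,0,-18,0, -21,10,0,0,0,-20,0, -23,12,0,0,0,-22,0, -23,12,0,0,0,-22,0]'; python3 -c "
from plant import env;print(env.state()['qpos'].round(1))"
```

```text
clock: 15.15
tool_pos: [0.3493, -0.3167, 0.1681]
tcp_rot: [[0.562, -0.827, -0.015], [-0.827, -0.562, -0.011], [0.001, 0.019, -1.0]]
force: [3.7, -0.7, 0.4]
grip_width: 0.001
finger_force: 1.3
[-21.6  48.6  85.6 120.2 -53.1  66.9 -56.6]
```

```bash
python3 -m inch '[-1,1,0,0,0,-1,0, -2,2,0,0,0,-2,0, -3,3,0,0,0,-4,0, -4,4,0,0,0,-5,0, -4,4,0,0,0,-5,0, -4,4,0,0,0,-5,0]'
python3 - <<'E'
from h import *
print(env.state()['qpos'].round(1))
W=cloud('scene')[2].reshape(-1,3)
r=np.hypot(W[:,0]-.392,W[:,1]+.265);m=(W[:,2]>.146)&(W[:,2]<.165)&(r<.08)&(r>.04)&(W[:,0]<.345)
print(m.sum(),np.median(W[m],0))
E
```

```text
clock: 15.65
tool_pos: [0.3471, -0.3152, 0.1686]
tcp_rot: [[0.489, -0.872, -0.014], [-0.872, -0.488, -0.016], [0.007, 0.02, -1.0]]
force: [9.0, -8.2, -6.5]
grip_width: 0.005
finger_force: 6.0
[-22.1  48.9  86.3 120.7 -53.4  66.9 -61.1]
38 [ 0.33251409 -0.3050554   0.14956224]
```

```bash
python3 -m inch '[-1,2,0,0,0,0,0, -1,2,0,0,0,0,0, -1,2,0,0,0,0,0]'
python3 - <<'E'
from h import *
im,d,W,T,c=cloud('top'); cv2.imwrite('pics/top6.png',cv2.resize(im[210:320,280:440],None,fx=4,fy=4,interpolation=cv2.INTER_CUBIC))
E
```

```text
clock: 15.95
tool_pos: [0.347, -0.3148, 0.1688]
tcp_rot: [[0.489, -0.872, -0.012], [-0.872, -0.489, -0.02], [0.011, 0.021, -1.0]]
force: [11.8, -13.2, -12.6]
grip_width: 0.002
finger_force: 8.8
```

View pics/top6.png

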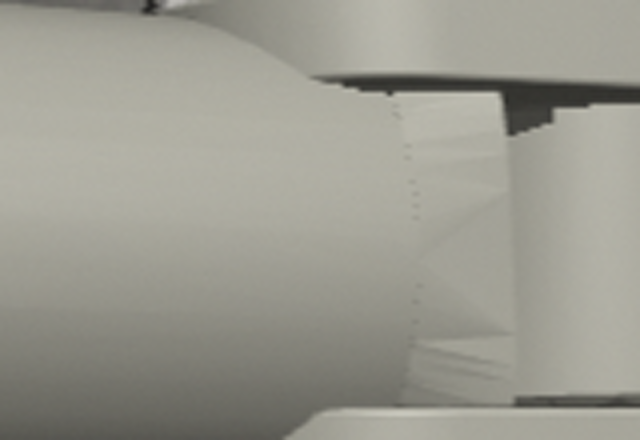

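The top view is blocked by the arm links. The force is about 21 N with no further motion, so the lever looks to be at its stop. I'll back off, clear upward and measure by numbers only, since my picture allowance is spent (one over, in fact).

```bash
python3 -m inch '[3,-5,0,0,0,0,0, 8,-14,0,0,0,0,0, 15,-26,0,0,0,0,0, 20,-35,0,0,0,0,0, 20,-35,30,0,0,5,0, 20,-35,65,0,0,10,0, 30,-35,100,0,0,15,0, 40,-30,140,0,0,22,0, 60,-20,180,0,0,28,0, 80,-10,220,0,0,34,0, 100,0,250,0,0,40,0, 120,20,260,0,0,46,0, 130,50,260,0,0,52,0, 130,80,260,0,0,58,0, 130,100,260,0,0,58,0, 130,100,260,0,0,58,0]'
python3 - <<'E'
from h import *
print(env.state()['qpos'].round(1))
C=np.array([.392,-.265])
for n in ('scene','top'):
    im,d,W,T,c=cloud(n); w=W.reshape(-1,3); g=im.max(2).reshape(-1)
    r=np.hypot(*(w[:,:2]-C).T)
    m=(w[:,2]>.13)&(w[:,2]<.17)&(r<.085)&(r>.045)&(w[:,0]<.40)&(g<60)
    if m.sum()>10:
        v,u=np.nonzero(m.reshape(480,640)); p=ray(T,c,u.mean(),v.mean(),.151)
        print(n,'ball',m.sum(),p.round(4),np.hypot(*(p[:2]-C)),np.degrees(np.arctan2(*(p[:2]-C)[::-1])))
    for lo,hi,za,zb in ((.03,.085,.095,.12),(.09,.135,.158,.19),(.12,.15,.1,.15)):
        m=(r>lo)&(r<hi)&(w[:,2]>za)&(w[:,2]<zb)&(w[:,0]>.40); q=w[m,:2]-C
        if m.sum(): a=np.degrees(np.arctan2(q[:,1],q[:,0])); print(n,m.sum(),np.percentile(a,[5,50,95]).round(1),np.median(w[m],0).round(3))
    for k,ctr in dict(L=(.472,-.164),M=(.52,-.256),R=(.493,-.35)).items():
        m=(np.hypot(w[:,0]-ctr[0],w[:,1]-ctr[1])<.045)&(w[:,2]>.03)&(w[:,2]<.085);q=w[m]
        if len(q)>30: h=np.percentile(q[:,2],98); q=q[q[:,2]>h-.012]; print(n,k,h.round(3),[np.round(t,4) for t in cv2.minEnclosingCircle(q[:,:2].astype(np.float32))])
E
```

```text
clock: 17.33
tool_pos: [0.4746, -0.2064, 0.4273]
tcp_rot: [[0.999, -0.042, -0.003], [-0.042, -0.999, -0.018], [-0.002, 0.018, -1.0]]
force: [0.8, -0.5, -0.1]
grip_width: 0.005
finger_force: 0.0
[-46.6  21.6  86.9  95.6 -20.8  83.1 -49.9]
scene ball 137 [ 0.3375 -0.2971  0.151 ] 0.0632282481896847 -149.47059869636334
scene 303 [-51.2 -45.2 -38.8] [ 0.433 -0.305  0.111]
scene 229 [-44.7 -42.9 -39.6] [ 0.474 -0.34   0.165]
scene 227 [-43.8 -42.7 -40.4] [ 0.488 -0.354  0.125]
scene L 0.055 [array([ 0.4724, -0.1647]), np.float64(0.0336)]
scene M 0.05 [array([ 0.5217, -0.2568]), np.float64(0.0294)]
scene R 0.072 [array([ 0.4925, -0.3499]), np.float64(0.031)]
top ball 163 [ 0.3378 -0.2981  0.151 ] 0.06353283169959928 -148.54866045061968
top 402 [-48.9 -40.9 -33.1] [ 0.435 -0.302  0.113]
top 348 [-44.1 -40.6 -37.1] [ 0.476 -0.337  0.169]
top 8 [-43.6 -43.4 -43.2] [ 0.486 -0.354  0.12 ]
top L 0.058 [array([ 0.4718, -0.1639]), np.float64(0.0313)]
top M 0.053 [array([ 0.5203, -0.256 ]), np.float64(0.0286)]
top R 0.074 [array([ 0.4925, -0.3501]), np.float64(0.0303)]
```

Neck −40.7° and cup −40.2°, and the cups haven't moved. The ball's chord gives only about 0.93 rad of travel, which is borderline, so I'll check the stand's yaw from the stub and the foot.

Run:
```python
from h import *
W0=np.load('top.npy'); im0=cv2.imread('pics/top0.png')
c=env.calibration('top');T=np.array(c['extrinsics'])
ims,_,Ws,Ts,cs=cloud('top'); isc,_,Wsc,Tc,cc=cloud('scene')
def blob(W,im,T,c,lo,hi,za,zb,zp,name,xm,dark=60):
    C=np.array([.392,-.265]); r=np.hypot(W[...,0]-C[0],W[...,1]-C[1]); m=(W[...,2]>za)&(W[...,2]<zb)&(r>lo)&(r<hi)&(W[...,0]<xm)&(im.max(2)<dark)
    k,l,st,ce=cv2.connectedComponentsWithStats(m.astype(np.uint8))
    if k<2: print(name,'none');return
    i=1+st[1:,4].argmax(); print(name,st[i],ray(T,c,*ce[i],zp).round(4), np.median(W[l==i],0).round(4))
S0=np.load('scene.npy'); is0=cv2.imread('pics/scene0.png')
blob(W0,im0,T,c,.03,.06,.035,.075,.058,'stub0',.37)
blob(Ws,ims,T,c,.03,.06,.035,.075,.058,'stub',.37)
blob(S0,is0,Tc,cc,.045,.085,.135,.17,.151,'ball0 scene',.41)
blob(W0,im0,T,c,.045,.085,.135,.17,.151,'ball0 top',.41)
blob(Ws,ims,T,c,.045,.085,.135,.17,.151,'ball top',.41)
blob(Wsc,isc,Tc,cc,.045,.085,.135,.17,.151,'ball scene',.41)
# hub: white cap centre and post
for n,W in (('top',Ws),('scene',Wsc)):
    w=W.reshape(-1,3); m=(np.hypot(w[:,0]-.392,w[:,1]+.265)<.02)&(w[:,2]>.136); print(n,m.sum(),np.median(w[m],0).round(4))
# foot circle (z 4..20mm)
w=Ws.reshape(-1,3); r=np.hypot(w[:,0]-.392,w[:,1]+.265); m=(w[:,2]>.006)&(w[:,2]<.03)&(r<.07)
print('foot',m.sum(),cv2.minEnclosingCircle(w[m][:,:2].astype(np.float32)),np.percentile(w[m][:,2],[5,50,95]))
```

```text
stub0 [336 301  17  11 132] [ 0.3558 -0.2706  0.058 ] [ 0.3556 -0.2702  0.0609]
stub [336 302  17  10 117] [ 0.3552 -0.2708  0.058 ] [ 0.3554 -0.2702  0.0608]
ball0 scene [342 248  14  13 127] [ 0.3845 -0.3307  0.151 ] [ 0.3807 -0.3344  0.155 ]
ball0 top [380 274  19  15 168] [ 0.3849 -0.3305  0.151 ] [ 0.3839 -0.3296  0.159 ]
ball top [360 310  16  15 161] [ 0.3378 -0.2981  0.151 ] [ 0.337  -0.2974  0.1591]
ball scene [305 253  13  14 136] [ 0.3374 -0.2972  0.151 ] [ 0.3336 -0.301   0.1555]
top 229 [ 0.3917 -0.2677  0.1377]
scene 66 [ 0.3909 -0.2693  0.1389]
foot 1898 ((0.3876446485519409, -0.2664393484592438), 0.05572905391454697) [0.00920291 0.01270078 0.01890127]
```

The stub puts the stand's +x at about 5.5°, so the lever is at about 0.97 ± 0.04. That is likely the stop, but the margin is thin and there is plenty of time. I'll push once more, 8 mm lower, to confirm it stops at the same place.

```bash
python3 -m inch '[0,-25,0,0,0,-6,0, 0,-50,0,0,0,-12,0, -10,-80,0,0,0,-18,0, -30,-100,0,0,0,-24,0, -50,-110,-30,0,0,-30,0, -70,-120,-65,0,0,-36,0, -90,-130,-100,0,0,-42,0, -110,-135,-140,0,0,-48,0, -110,-135,-180,0,0,-54,0, -110,-135,-215,0,0,-58,0, -110,-135,-245,0,0,-58,0, -110,-135,-260,0,0,-58,0, -110,-135,-266,0,0,-58,0, -110,-135,-266,0,0,-58,0, -110,-135,-266,0,0,-58,0]'; python3 -c "
from plant import env;print(env.state()['qpos'].round(1))"
```

```text
clock: 18.78
tool_pos: [0.3631, -0.3474, 0.1627]
tcp_rot: [[0.486, -0.874, -0.018], [-0.874, -0.486, -0.011], [0.001, 0.021, -1.0]]
force: [-0.1, 0.2, 0.5]
grip_width: 0.006
finger_force: 0.0
[-14.1  40.2  73.6 116.2 -44.4  59.4 -69.6]
```

```bash
python3 -m inch '[-5,10,0,0,0,0,0, -9,18,0,0,0,0,0, -12,24,0,0,0,0,0, -14,28,0,0,0,0,0, -15,30,0,0,0,0,0, -16,32,0,0,0,0,0, -16,32,0,0,0,0,0]'; python3 -m inch '[-0.5,1,0,0,0,0,0, -1,2,0,0,0,0,0, -1,2,0,0,0,0,0]';python3 -m inch '[-0.5,1,0,0,0,0,0, -1,2,0,0,0,0,0, -1,2,0,0,0,0,0]'
```

```text
clock: 19.37
tool_pos: [0.3487, -0.3149, 0.1626]
tcp_rot: [[0.488, -0.873, -0.016], [-0.873, -0.488, -0.013], [0.004, 0.02, -1.0]]
force: [0.5, -2.8, -1.3]
grip_width: 0.003
finger_force: 1.9
clock: 19.62
tool_pos: [0.3485, -0.3145, 0.1628]
tcp_rot: [[0.488, -0.873, -0.015], [-0.873, -0.487, -0.016], [0.007, 0.021, -1.0]]
force: [3.8, -8.6, -5.3]
grip_width: 0.005
finger_force: 4.5
clock: 19.87
tool_pos: [0.3483, -0.3142, 0.1632]
tcp_rot: [[0.488, -0.873, -0.013], [-0.873, -0.487, -0.02], [0.011, 0.021, -1.0]]
force: [7.6, -13.3, -9.8]
grip_width: 0.005
finger_force: 7.3
```

It stopped at the same place, with the force rising linearly to about 18 N against roughly 3 N of friction, so this is the hard stop. I'll back off and clear.

```bash
python3 -m inch '[3,-5,0,0,0,0,0, 8,-14,0,0,0,0,0, 15,-26,0,0,0,0,0, 20,-35,0,0,0,0,0, 20,-35,30,0,0,5,0, 20,-35,65,0,0,10,0, 30,-35,100,0,0,15,0, 40,-30,140,0,0,22,0, 60,-20,180,0,0,28,0, 80,-10,220,0,0,34,0, 100,0,250,0,0,40,0, 120,20,260,0,0,46,0, 130,50,260,0,0,52,0, 130,80,260,0,0,58,0, 130,100,260,0,0,58,0, 130,100,260,0,0,58,0, 130,100,260,0,0,58,0, 130,100,260,0,0,58,0]'
python3 - <<'E'
from h import *
C=np.array([.3917,-.267]); im,d,W,T,c=cloud('top'); w=W.reshape(-1,3); r=np.hypot(*(w[:,:2]-C).T)
m=(w[:,2]>.13)&(w[:,2]<.17)&(r<.085)&(r>.045)&(w[:,0]<.40)&(im.max(2).reshape(-1)<60)
v,u=np.nonzero(m.reshape(480,640)); p=ray(T,c,u.mean(),v.mean(),.151)[:2]-C; print('ball',np.degrees(np.arctan2(p[1],p[0])))
m=(r>.09)&(r<.135)&(w[:,2]>.158)&(w[:,2]<.19)&(w[:,0]>.4); q=w[m,:2]-C; print('neck',np.degrees(np.median(np.arctan2(q[:,1],q[:,0]))),'cup',np.degrees(np.arctan2(-.350+.267,.4925-.3917)))
print(env.hand_in())
E
```

```text
clock: 21.37
tool_pos: [0.4752, -0.2103, 0.4219]
tcp_rot: [[0.999, -0.05, -0.002], [-0.05, -0.999, -0.02], [-0.001, 0.02, -1.0]]
force: [-0.1, -1.1, -0.7]
grip_width: 0.003
finger_force: 0.0
ball -150.00666375044125
neck -39.67946716135397 cup -39.46847488663699
the job is handed in; nothing more can be done
None
```

I handed the job in at about 21 s. By my measurements the outlet is over the tall cup's middle to within a few mm and the cups have not moved. The clamp lever is against its stop: two pushes of about 20 N ended at the same place, though the cameras alone put it at only 0.97 ± 0.04 rad. The result came back without a verdict, and I viewed 11 pictures where the limit was 10.

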